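# Seat a cast bracket on its rest plate so that it cannot rock

### The job

Stand the cast bracket on the four rest buttons of the rest plate, a leg on each, turned so that its one short leg stands on the one taller button (it is one of the two buttons on the robot's side; find out which) and the bracket sits level without rocking. Set it down rather than dropping it and let go; then, with the closed fingers, prove that it does not rock by pressing down for a moment, with about 5 to 10 N, first on the flat round top above the short leg and then on the one diagonally opposite. Leave the other loose things where they are.

Things in the scene. Friction and masses are not known exactly. Their poses are not given: they have to be found in the camera images.
- bracket_centre (a point): Loose cast aluminium bracket, 0.4 to 0.8 kg: X-shaped arms on 4 round legs (18 mm across) at (+-45, +-45) mm along its x and y. This point: on its middle axis, 38 mm above the soles of the 3 long legs, z up. The leg at (-45, +45) is 5 mm shorter. Above each leg a flat round top, level with this point. On the bench it stands level on the long legs.
- bracket_rib (a point): Point on the bracket's grip rib near the centre of mass, at (6, 0, 19) mm from bracket_centre, same axes. The rib runs along the bracket's x, 14 mm thick, from x = -42 to +38 mm and z = -4 to +38 mm from bracket_centre; grip it across, along y. A round bearing boss sits across its +x end (x = 23 to 57, y = -17 to +11 mm, top at z = +32 mm).
- short_top (a point): Centre of the flat round top (26 mm across) above the bracket's short leg, at (-45, +45, 0) mm from bracket_centre; to be pressed first.
- opposite_top (a point): Centre of the flat round top diagonally opposite the short leg, at (+45, -45, 0) mm from bracket_centre; to be pressed second.
- plate_centre (a point): Fixed steel rest plate 160 x 160 x 18 mm; centre of its upper face, -x side roughly towards the robot. 4 steel buttons, 24 mm across, at (+-45, +-45) mm; 3 stand 22 mm above this face, one, at (-45, +45) or (-45, -45), 27 mm: find which. Rightly seated, the bracket is level and bracket_centre 60 mm above this point; a quarter turn wrong it tilts about 3 degrees and rocks.
- pillar: Bystander: loose steel guide pillar about 100 mm long lying on a wooden block between the two work places, 36 mm high; origin at the middle of its underside.
- coupling: Bystander: loose upright brass coupling, 32 mm across, 58 mm high; origin under its foot.
- cover_a: Bystander: loose black moulded cover, 130 x 100 x 14 mm, lying open side up; origin at the middle of its underside.
- cover_b: Bystander: a second such cover, 130 x 100 x 14 mm; origin at the middle of its underside.
- spanner: Bystander: loose steel spanner, 180 mm long; origin in its underside.
- can: Bystander: loose grey can, 60 mm across, 170 mm high; origin under its foot.

How it is judged:
On the way, in this order (a step that is already met when the one before it is completed fails the run):
1. the bracket stands level on the four buttons and is let go (horizontal distance between bracket_centre and plate_centre below 0.012 m and angle between bracket_centre's own z axis and vertical below 0.02 rad and z of bracket_centre in the frame of plate_centre between 0.057 and 0.063 m and (angle between the x axis of bracket_centre and the x axis of plate_centre, either way round below 0.15 rad or angle between the x axis of bracket_centre and the y axis of plate_centre, either way round below 0.15 rad) and contact force between the fingers and bracket below 0.1 N and linear speed of bracket below 0.02 m/s), for 0.2 s.
2. pressed with more than 3 N on the top above the short leg, without rocking (contact force between the fingers and bracket above 3 N and horizontal distance between the grasp point and short_top below 0.022 m and angle between bracket_centre's own z axis and vertical below 0.025 rad), for 0.2 s.
3. pressed with more than 3 N on the opposite top, without rocking (contact force between the fingers and bracket above 3 N and horizontal distance between the grasp point and opposite_top below 0.022 m and angle between bracket_centre's own z axis and vertical below 0.025 rad), for 0.2 s.
At the end, for the whole second after the job is handed in: The bracket stands free and at rest on the four buttons with its short leg on the tall one: its middle within 12 mm of the plate's middle, its sides in line with the plate's within 0.15 rad, level within 0.02 rad, and bracket_centre 57 to 63 mm above the plate's upper face (all of step 1); the robot touches nothing.
It fails at once if the bracket is dropped (moves faster than 0.35 m/s with no finger on it) (linear speed of bracket above 0.35 m/s and contact force between the fingers and bracket below 0.05 N).
It fails at once if another loose thing is moved by more than 20 mm (distance of any of pillar, coupling, cover_a, cover_b, spanner, can from where it was at the start of the episode above 0.02 m).
It also fails if it takes over 64 s, if anything falls off the work surface, if the arm or the gripper's body presses on something with over 40 N, if the wrist force passes 120 N, or if a joint passes its speed limit or range.

### The arm

A 6-joint arm with a two-finger parallel gripper is mounted at the origin on the work surface. World frame = base frame: x ahead of the robot, y to its left, z up, the work surface at z = 0. Lengths are in m, angles in rad, forces in N, time in s.
With the tool pointing down it reaches from about 0.375 to 0.975 m from the base axis. Payload 3.8 kg.
Tool frame: the origin (TCP) lies on the mounting face of the last link; the fingertips stand 173 mm ahead of it and the grasp point (between the pads) lies 155 mm ahead of it; z points along the fingers, y is the direction in which the jaws open and shut (so a half turn about z gives the same grasp; the last joint's range is limited). The gripper opens to 85 mm and grips with 20 to 120 N. Pads are 22 mm wide; open, the fingers measure 114 mm over their backs; the gripper's body (76 mm by 85 mm) begins 54 mm behind the grasp point. The pads swing forward as they close: fully open they stand 13 mm farther back than shut.
Start: joints at [-1.373, 0.264, 1.604, -0, 1.274, -0.037], TCP at [0.157, -0.656, 0.405] pointing down, gripper open.
Joint ranges: [-2.63, 2.63], [-0.94, 2.18], [0.31, 2.57], [-1.31, 4.45], [0, 2.66], [-2.55, 2.55]. Speed limits (rad/s): [2.57, 2.57, 3.14, 3.14, 3.14, 3.14].

### API

Orientations are given as a rotation vector (axis times angle).
In Python, from workcell import bot gives the robot as it stands.
- The arm moves only by the shell command python3 -m jog 'ROWS' [FORCE]. ROWS is JSON, a list that holds one entry, the list of rows, each a list of 7 numbers: the closure, from 0 (fully open) to 1 (shut), then the shift along the tool's x, y, z in cm, then the turn, a rotation vector about the tool's x, y, z in rad. A call has 1 to 12 rows; each row is the pose to reach, as a shift and turn from the pose commanded when the call began, along the tool's axes at that moment; what a row does not reach only later rows make up. A row lasts 1/8 s, in which the tool goes at most 62.5 mm and 10.7 degrees, less where a joint would pass 70% of its speed; a pose out of reach is approached as far as the arm can. A call with a gripper value outside its range is refused whole. The fingers move at their own pace and stop on an object; FORCE is the grip in N (left out, the last holds). Time passes only in rows, so rows that repeat a pose let the fingers close. It gives the time, the measured TCP pose, the force and the opening at its end, in the units of the state.
- bot.read_state(): the state, without advancing time (a new reading comes with each control period).
- bot.read_camera(name): name is "scene" or "top" or "wrist"; returns the picture (480x640x3 uint8, red, green, blue); there is no depth.
- bot.camera_model(name): a dict with "intrinsics" (3x3 intrinsics, pixels), "rvec" (rotation vector, rad) and "tvec" (3), from world to camera coordinates, as OpenCV has them. Camera axes: x right, y down, z forward; pixel columns grow to the right and rows downward; lengths in m; the calibration is good to about 2 mm. A picture is of the moment at which its call begins: read the wrist's pose just before it. camera_model takes no time and is no camera call; for the wrist camera it gives the pose at the moment of the call.
- bot.finish_job(): hands the job in, once; it reports no verdict.
The state is a dict: "time": time; "q": joint angles; "joint_vel": joint speeds; "joint_torque": joint torques, N m; "tool_pos": TCP position; "tcp_rot": TCP orientation; "wrist_force": force on the tool from outside, world axes, zero at the start; "torque": the same for the moment, N m; "width": opening from 0.0 (shut) to 1.0 (fully open).
Only numpy, scipy, OpenCV 4.12 (cv2) and the standard library are available. Lean on these libraries where they do the work, as an engineer would, in place of code of your own. Each camera call takes 0.05 s, during which the arm holds its last target.

## Working session

There is one attempt and no reset: what is moved stays moved. The work goes in short steps, Python scripts to look and compute and a shell command to move; the robot and the scene stay as the last step left them, time stands still between calls to the robot, and variables do not carry over. Pictures are saved under pics/ and viewed, and the job is handed in when it is done.

```bash
ls; mkdir -p pics
python3 - <<'E'
from workcell import bot
import cv2
for n in ("scene","top","wrist"):
    m=bot.camera_model(n); im=bot.read_camera(n)
    cv2.imwrite(f"pics/{n}0.png",im[:,:,::-1]); print(n,m)
print(bot.read_state())
E
```

```text
pics
scene {'intrinsics': array([[564.74618523,   0.        , 322.51175607],
       [  0.        , 564.74618523, 233.69148572],
       [  0.        ,   0.        ,   1.        ]]), 'rvec': array([ 1.97053733,  1.28569924, -0.61924484]), 'tvec': array([-0.19790578, -0.29110002,  1.6514838 ])}
top {'intrinsics': array([[603.02921844,   0.        , 319.61990263],
       [  0.        , 603.02921844, 246.76174422],
       [  0.        ,   0.        ,   1.        ]]), 'rvec': array([ 2.11904736, -2.15036699,  0.19697296]), 'tvec': array([-0.0044574 ,  0.59343447,  1.64464168])}
wrist {'intrinsics': array([[389.19177738,   0.        , 319.95765041],
       [  0.        , 389.19177738, 235.51484266],
       [  0.        ,   0.        ,   1.        ]]), 'rvec': array([-2.2588691 ,  1.78091451,  0.29101661]), 'tvec': array([-0.67439036, -0.04235052,  0.38027491])}
{'time': 0.15, 'q': array([-1.37289050e+00,  2.64588956e-01,  1.60503848e+00, -6.75067884e-06,
        1.27368586e+00, -3.69144930e-02]), 'joint_vel': array([-8.03845205e-04, -2.75613187e-03, -3.38472923e-03,  4.28603356e-05,
        1.16316337e-03,  3.59301040e-04]), 'joint_torque': array([ 2.43477343e-04, -5.15906990e+01, -3.67958951e+01, -1.27164562e-04,
        8.04189040e-03,  1.00114144e-05]), 'tool_pos': array([ 0.1569892 , -0.65623176,  0.40365358]), 'tcp_rot': array([-3.11826074e+00, -3.67810268e-01,  2.27306712e-04]), 'wrist_force': array([ 0.07395414,  0.48338498, -0.84265858]), 'torque': array([0.00023497, 0.02517721, 0.02823308]), 'width': 0.9996268853778445}
```

View pics/scene0.png

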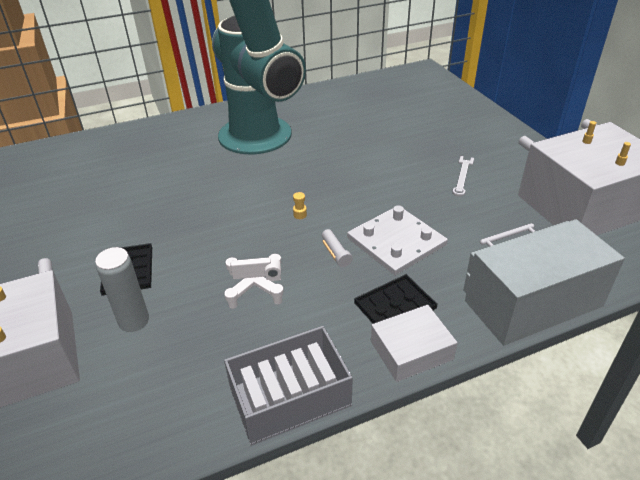

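View pics/top0.png

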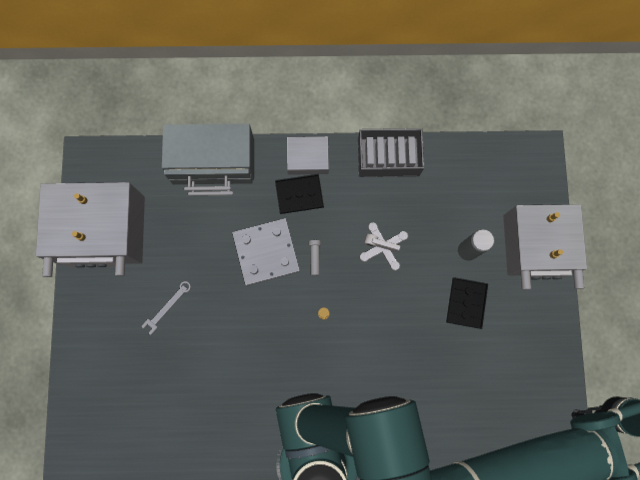

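View pics/wrist0.png

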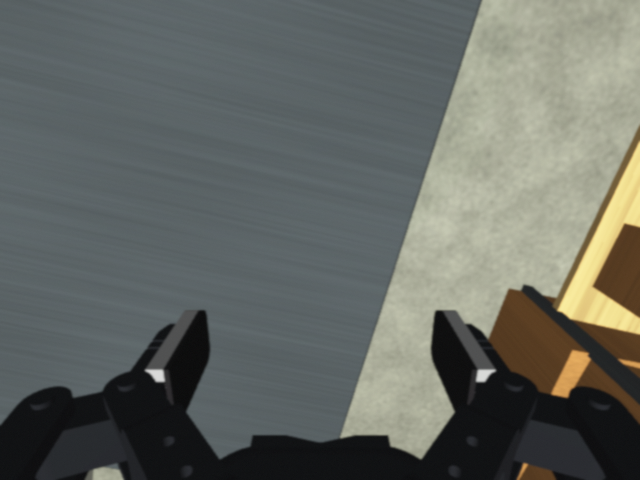

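Top view: plate near pixel (266,251), bracket near (384,246), pillar between them at (315,257), coupling at (323,313). Image up is +x and left is +y. I'll enlarge the work area.

```bash
cat > h.py <<'E'
import numpy as np, cv2
from scipy.spatial.transform import Rotation as R
from workcell import bot
def ray(m,u,v):
    K=m["intrinsics"];r=R.from_rotvec(m["rvec"]).as_matrix();t=np.array(m["tvec"])
    d=r.T@np.linalg.inv(K)@np.array([u,v,1.]); return -r.T@t,d
def onz(m,u,v,z):
    o,d=ray(m,u,v); return o+d*(z-o[2])/d[2]
def proj(m,P):
    return cv2.projectPoints(np.array(P,float).reshape(-1,1,3),m["rvec"],m["tvec"],m["intrinsics"],None)[0].reshape(-1,2)
def tri(m1,p1,m2,p2):
    o1,d1=ray(m1,*p1);o2,d2=ray(m2,*p2)
    s=np.linalg.lstsq(np.c_[d1,-d2],o2-o1,rcond=None)[0]
    a=o1+s[0]*d1;b=o2+s[1]*d2
    return (a+b)/2,np.linalg.norm(a-b)
E
python3 - <<'E'
import cv2
a=cv2.imread("pics/top0.png");s=cv2.imread("pics/scene0.png")
cv2.imwrite("pics/topz.png",cv2.resize(a[205:295,220:420],None,fx=4,fy=4,interpolation=cv2.INTER_CUBIC))
cv2.imwrite("pics/scz.png",cv2.resize(s[190:310,215:455],None,fx=3.3,fy=3.3,interpolation=cv2.INTER_CUBIC))
E
```

```text
(no output)
```

View pics/topz.png

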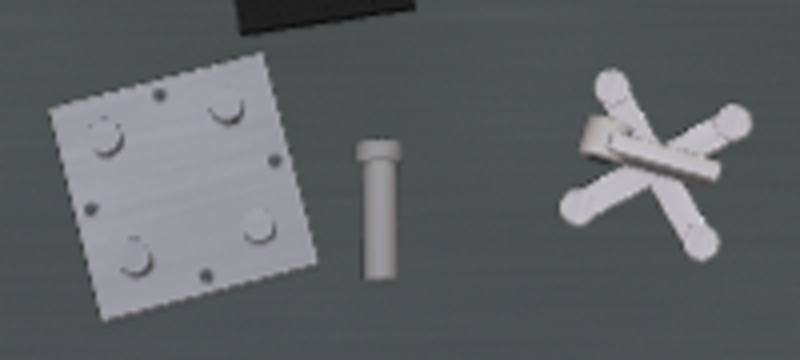

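View pics/scz.png

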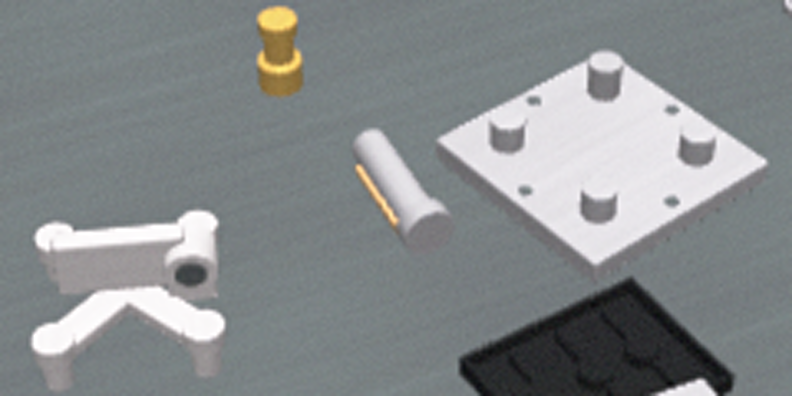

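Run:
```python
from h import *
mt=bot.camera_model("top");ms=bot.camera_model("scene")
f=lambda p:(220+(p[0]+.5)/4-.5,205+(p[1]+.5)/4-.5)
g=lambda p:(215+(p[0]+.5)/3.3-.5,190+(p[1]+.5)/3.3-.5)
L=[(611,85),(735,122),(702,243),(577,208)]
P=np.array([onz(mt,*f(p),.038) for p in L]);print(P.round(4),P.mean(0).round(4))
S={'short':(702,243)}
B=[(108,134),(228,103),(260,223),(138,255)]
for z in(.04,.045):
  Q=np.array([onz(mt,*f(p),z) for p in B]);print(z,Q.round(4),Q.mean(0).round(4))
# plate corners
C=np.array([onz(mt,*f(p),.018) for p in [(50,108),(264,54),(317,263),(103,320)]]);print(C.round(4),C.mean(0).round(4))
# scene projections zoomed of predicted points
for n,X in(("legs",P),("but",Q)):
  print(n,((proj(ms,X)+.5-[215,190])*3.3).round(0))
print("plateS corners",np.array([onz(ms,*g(p),.018) for p in [(612,50),(768,160),(597,265),(437,140)]]).round(4))
for p in [(605,58),(507,122),(598,190),(697,134)]:
  print(p,[onz(ms,*g(p),z).round(4).tolist() for z in(.04,.045)])
```

```text
[[ 0.6542 -0.1649  0.038 ]
 [ 0.6261 -0.2525  0.038 ]
 [ 0.5394 -0.2257  0.038 ]
 [ 0.5657 -0.1381  0.038 ]] [ 0.5963 -0.1953  0.038 ]
0.04 [[0.6232 0.1934 0.04  ]
 [0.6444 0.1083 0.04  ]
 [0.5578 0.086  0.04  ]
 [0.5362 0.1719 0.04  ]] [0.5904 0.1399 0.04  ]
0.045 [[0.6222 0.1929 0.045 ]
 [0.6434 0.108  0.045 ]
 [0.557  0.0858 0.045 ]
 [0.5355 0.1714 0.045 ]] [0.5895 0.1395 0.045 ]
[[0.647  0.2377 0.018 ]
 [0.6847 0.0835 0.018 ]
 [0.5318 0.0466 0.018 ]
 [0.4932 0.1987 0.018 ]] [0.5892 0.1416 0.018 ]
legs [[203. 327.]
 [ 49. 339.]
 [ 52. 236.]
 [196. 223.]]
but [[693. 128.]
 [596. 182.]
 [505. 114.]
 [601.  64.]]
plateS corners [[0.495  0.205  0.018 ]
 [0.6454 0.2402 0.018 ]
 [0.6874 0.0865 0.018 ]
 [0.5341 0.0467 0.018 ]]
(605, 58) [[0.5257, 0.1804, 0.04], [0.5313, 0.177, 0.045]]
(507, 122) [[0.5602, 0.0862, 0.04], [0.5656, 0.0833, 0.045]]
(598, 190) [[0.6461, 0.1084, 0.04], [0.6509, 0.1054, 0.045]]
(697, 134) [[0.624, 0.1955, 0.04], [0.6289, 0.1919, 0.045]]
```

The rear button in the scene view, zoom pixel (604,58), is visibly taller. It is the near-left one, at plate (-45,+45). The bracket's boss points left in the top view, so its x axis is at about 73° yaw. Next I'll hover over the bracket.

```bash
cat >> h.py <<'E'
def tool(yawy):  # rotation: tool z down, tool y at world angle yawy (deg)
    a=np.radians(yawy); y=np.array([np.cos(a),np.sin(a),0]); z=np.array([0,0,-1.]); x=np.cross(y,z)
    return np.c_[x,y,z]
def delta(p,yawy,st=None):
    s=st or bot.read_state(); Rc=R.from_rotvec(s["tcp_rot"]).as_matrix()
    d=Rc.T@(np.array(p)-s["tool_pos"])*100
    r=R.from_matrix(Rc.T@tool(yawy)).as_rotvec()
    print("shift cm",d.round(2),"turn",r.round(3)); return d,r
def st():
    s=bot.read_state(); Rc=R.from_rotvec(s["tcp_rot"]).as_matrix()
    print("t",round(s["time"],2),"tcp",s["tool_pos"].round(4),"z",Rc[:,2].round(3),"yawy",round(np.degrees(np.arctan2(Rc[1,1],Rc[0,1])),1),"F",s["wrist_force"].round(2),"w",round(s["width"],3),"q",s["q"].round(2)); return s
E
python3 - <<'E'
from h import *
s=st(); m=bot.camera_model("wrist"); Rw=R.from_rotvec(m["rvec"]).as_matrix(); c=-Rw.T@m["tvec"]
Rc=R.from_rotvec(s["tcp_rot"]).as_matrix()
print("cam in tool",(Rc.T@(c-s["tool_pos"])).round(4)); print("cam axes in tool",(Rc.T@Rw.T).round(3))
delta([.54,-.212,.42],-17.2)
E
```

```text
t 0.15 tcp [ 0.157  -0.6562  0.4037] z [-0.     0.002 -1.   ] yawy -76.5 F [ 0.07  0.48 -0.84] w 1.0 q [-1.37  0.26  1.61 -0.    1.27 -0.04]
cam in tool [0.0801 0.0005 0.0308]
cam axes in tool [[ 0.    -0.949 -0.316]
 [ 1.     0.    -0.   ]
 [ 0.    -0.316  0.949]]
shift cm [ 47.59 -34.3   -1.57] turn [-2.000e-03 -1.000e-03 -1.036e+00]
```

Run:
```python
from h import *
delta([.596,-.195,.40],-17.2)
```

```text
shift cm [ 53.43 -34.64   0.43] turn [-2.000e-03 -1.000e-03 -1.036e+00]
```

```bash
python3 -m jog '[[[0,5,-3.2,0,0,0,-0.1],[0,10,-6.5,0,0,0,-0.2],[0,15,-9.7,0,0,0,-0.3],[0,20,-13,0,0,0,-0.4],[0,25,-16.2,0,0,0,-0.5],[0,30,-19.5,0,0,0,-0.6],[0,35,-22.7,0,0,0,-0.7],[0,40,-26,0,0,0,-0.8],[0,45,-29.2,0,0,0,-0.9],[0,50,-32.4,0.3,0,0,-1.0],[0,53.4,-34.6,0.4,0,0,-1.036],[0,53.4,-34.6,0.4,0,0,-1.036]]]'
python3 - <<'E'
from h import *
s=st(); im=bot.read_camera("wrist"); m=bot.camera_model("wrist")
np.savez("w1.npz",**m); cv2.imwrite("pics/w1.png",im[:,:,::-1])
E
```

```text
time: 1.65
tool_pos: [0.5974, -0.1933, 0.3999]
tcp_rot: [-2.524, -1.869, 0.0]
wrist_force: [-0.4, 0.2, -0.2]
width: 1.0
t 1.65 tcp [ 0.5974 -0.1933  0.3999] z [-0.001  0.001 -1.   ] yawy -17.0 F [-0.41  0.18 -0.19] w 1.0 q [-0.35  0.18  1.72  0.    1.25 -0.06]
```

View pics/w1.png

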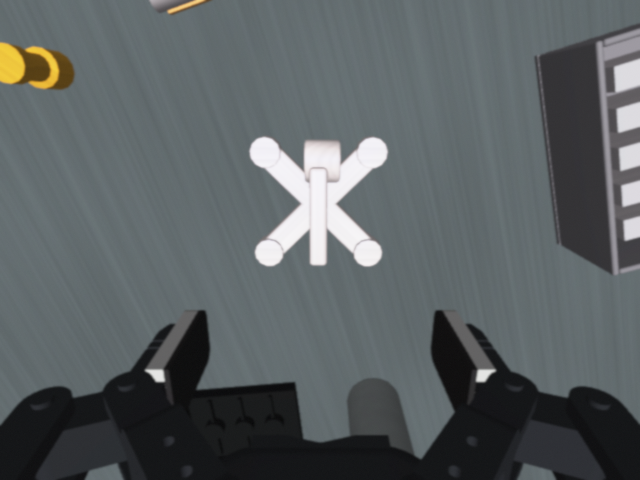

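Wrist view: the bracket is centred, with tops at about (265,151), (372,152), (269,253) and (368,253). The boss is up (+y) and the rib is vertical at column 318.

Run:
```python
from h import *
im=cv2.imread("pics/w1.png"); m=dict(np.load("w1.npz"))
hsv=cv2.cvtColor(im,cv2.COLOR_BGR2HSV); k=((hsv[...,2]>165)&(hsv[...,1]<40)).astype(np.uint8); k[:120]=0;k[275:]=0;k[:,:235]=0;k[:,400:]=0
# extreme points (outer disc edges) via diagonal extremes
ys,xs=np.nonzero(k)
for a,b in((-1,-1),(1,-1),(-1,1),(1,1)):
    q=(a>0)==(xs>318); w=q&((b>0)==(ys>203))
    # disc pixels: outermost along diagonal
    s=(a*xs+b*ys)[w]; top=s.max(); pts=np.c_[xs,ys][w][s>top-20]
    (c,r)=cv2.minEnclosingCircle(pts.astype(np.float32)); print((a,b),np.round(c,1),round(r,1),onz(m,*c,.038).round(4))
P=np.array([onz(m,*p,.038) for p in [(265,151),(372,152),(368,253),(269,253)]]);c=P.mean(0)
print(P.round(4),c.round(4))
x=(P[0]+P[1]-P[2]-P[3])[:2]; print(np.degrees(np.arctan2(x[1],x[0])),np.linalg.norm(x)/2)
# rib top at z .076 edges
for p in[(318,168),(318,264)]: print(onz(m,*p,.076).round(4))
```

```text
(-1, -1) [262.2 149.8] 14.5 [ 0.5625 -0.1368  0.038 ]
(1, -1) [373.5 150.5] 14.8 [ 0.6513 -0.1646  0.038 ]
(-1, 1) [267. 254.] 13.6 [ 0.5351 -0.226   0.038 ]
(1, 1) [368.8 254.2] 13.9 [ 0.6238 -0.2534  0.038 ]
[[ 0.5644 -0.1384  0.038 ]
 [ 0.6497 -0.1654  0.038 ]
 [ 0.6234 -0.252   0.038 ]
 [ 0.5372 -0.2256  0.038 ]] [ 0.5937 -0.1954  0.038 ]
72.89064565189516 0.09089315269205026
[ 0.6045 -0.1595  0.076 ]
[ 0.5816 -0.234   0.076 ]
```

Run:
```python
from h import *
delta([.5958,-.1897,.216],-17.1)
```

```text
shift cm [ 0.46 -0.17 18.4 ] turn [-0.001  0.     0.001]
```

```bash
python3 -m jog '[[[0,0.46,-0.2,4,0,0,0],[0,0.46,-0.2,8,0,0,0],[0,0.46,-0.2,12,0,0,0],[0,0.46,-0.2,14.5,0,0,0],[0,0.46,-0.2,16.5,0,0,0],[0,0.46,-0.2,17.8,0,0,0],[0,0.46,-0.2,18.4,0,0,0],[0,0.46,-0.2,18.4,0,0,0]]]'
python3 - <<'E'
from h import *
s=st(); im=bot.read_camera("wrist"); cv2.imwrite("pics/w2.png",im[:,:,::-1]);delta([.5958,-.1897,.216],-17.1)
E
```

```text
time: 2.7
tool_pos: [0.5955, -0.1909, 0.2169]
tcp_rot: [2.528, 1.864, 0.0]
wrist_force: [1.0, 0.5, 0.4]
width: 1.006
t 2.7 tcp [ 0.5955 -0.1909  0.2169] z [ 0. -0. -1.] yawy -17.2 F [0.96 0.51 0.37] w 1.006 q [-0.35  0.35  1.87 -0.    0.92 -0.05]
shift cm [ 0.12 -0.03  0.14] turn [ 0.001  0.    -0.002]
```

View pics/w2.png

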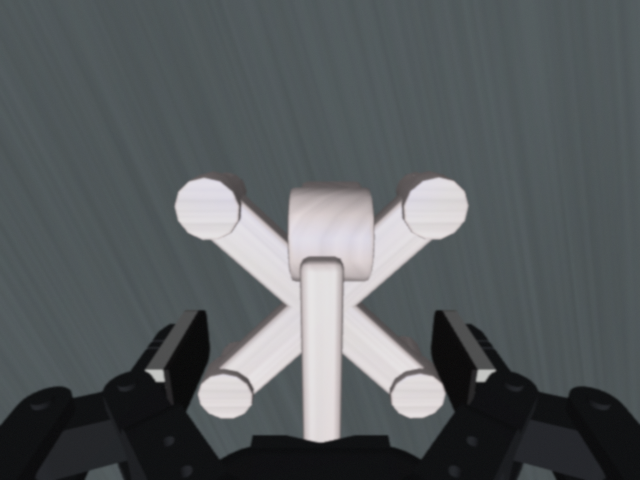

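The rib (column 322) is centred between the pads (208 and 433), and the boss is clear above them. I'll close now.

```bash
python3 -m jog '[[[0.4,0,0,0,0,0,0],[0.6,0,0,0,0,0,0],[0.8,0,0,0,0,0,0],[0.9,0,0,0,0,0,0],[1,0,0,0,0,0,0],[1,0,0,0,0,0,0],[1,0,0,0,0,0,0],[1,0,0,0,0,0,0]]]' 60
python3 - <<'E'
from h import *
s=st()
E
```

```text
time: 3.75
tool_pos: [0.5956, -0.1908, 0.217]
tcp_rot: [2.528, 1.864, 0.001]
wrist_force: [0.8, -0.3, 2.2]
width: 0.153
t 3.75 tcp [ 0.5956 -0.1908  0.217 ] z [ 0.001 -0.    -1.   ] yawy -17.2 F [ 0.84 -0.26  2.21] w 0.153 q [-0.35  0.35  1.87  0.    0.92 -0.05]
```

Gripped: 0.153 × 85 mm ≈ 13 mm. I'll lift 12 cm gently.

```bash
python3 -m jog '[[[1,0,0,-0.5,0,0,0],[1,0,0,-1.5,0,0,0],[1,0,0,-3,0,0,0],[1,0,0,-5,0,0,0],[1,0,0,-7,0,0,0],[1,0,0,-9,0,0,0],[1,0,0,-11,0,0,0],[1,0,0,-12,0,0,0],[1,0,0,-12,0,0,0],[1,0,0,-12,0,0,0]]]'
python3 - <<'E'
from h import *
s=st(); im=bot.read_camera("wrist"); cv2.imwrite("pics/w3.png",im[:,:,::-1]); im=bot.read_camera("scene"); cv2.imwrite("pics/s3.png",im[100:400,150:500,::-1].repeat(2,0).repeat(2,1)); print(s["torque"])
E
```

```text
time: 5.0
tool_pos: [0.5949, -0.1906, 0.3356]
tcp_rot: [-2.527, -1.864, 0.002]
wrist_force: [-0.5, -0.1, -7.0]
width: 0.151
t 5.0 tcp [ 0.5949 -0.1906  0.3356] z [-0.002  0.001 -1.   ] yawy -17.2 F [-0.45 -0.09 -6.99] w 0.151 q [-0.35  0.22  1.79 -0.    1.13 -0.05]
[-0.07911517 -0.01957927  0.01005488]
```

View pics/w3.png

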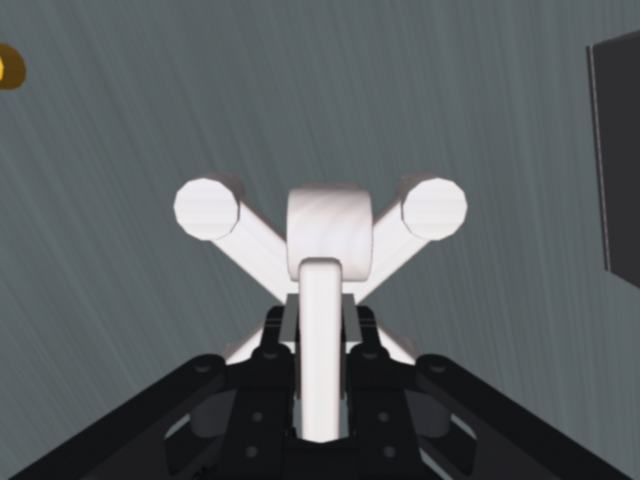

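View pics/s3.png

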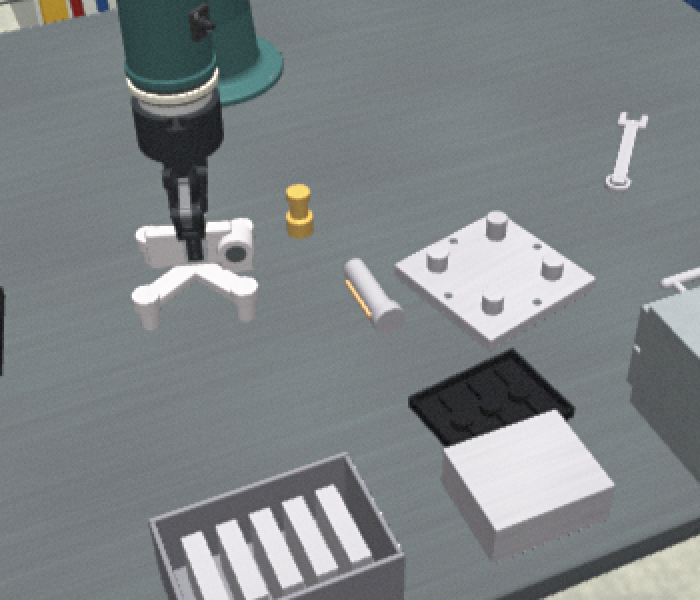

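The bracket is held firmly and hangs level; its top pixels (207,209) and (434,209) match those before the lift. I'll move to a stand-off before the plate to measure it with the wrist camera.

Run:
```python
from h import *
m=bot.camera_model("wrist"); s=st(); Rc=R.from_rotvec(s["tcp_rot"]).as_matrix()
for p in[(207,209),(434,209)]:
    print((Rc.T@(onz(m,*p,s["tool_pos"][2]-.179)-s["tool_pos"])).round(4))
delta([.474,.11,.345],-75.9)
```

```text
t 5.1 tcp [ 0.5949 -0.1905  0.3352] z [-0.002  0.001 -1.   ] yawy -17.2 F [ 0.16 -0.6  -7.26] w 0.154 q [-0.35  0.22  1.79  0.    1.13 -0.05]
[ 0.0417 -0.045   0.1791]
[0.0418 0.0441 0.1789]
shift cm [ 25.14 -20.43  -0.92] turn [-2.000e-03  1.000e-03  1.025e+00]
```

```bash
python3 -m jog '[[[1,2,-1.6,-0.4,0,0,0.05],[1,5,-4,-0.9,0,0,0.17],[1,8,-6.5,-0.9,0,0,0.31],[1,11,-9,-0.9,0,0,0.45],[1,14,-11.4,-0.9,0,0,0.59],[1,17,-13.8,-0.9,0,0,0.73],[1,20,-16.2,-0.9,0,0,0.86],[1,22.5,-18.3,-0.9,0,0,0.96],[1,24.4,-19.8,-0.9,0,0,1.01],[1,25.1,-20.4,-0.9,0,0,1.025],[1,25.1,-20.4,-0.9,0,0,1.025],[1,25.1,-20.4,-0.9,0,0,1.025]]]'
python3 - <<'E'
from h import *
s=st(); im=bot.read_camera("wrist"); m=bot.camera_model("wrist")
np.savez("w4.npz",**m); cv2.imwrite("pics/w4.png",im[:,:,::-1])
E
```

```text
time: 6.6
tool_pos: [0.4749, 0.1087, 0.3456]
tcp_rot: [3.117, 0.385, 0.0]
wrist_force: [-0.8, -0.2, -7.5]
width: 0.153
t 6.6 tcp [0.4749 0.1087 0.3456] z [ 0.    -0.001 -1.   ] yawy -75.9 F [-0.76 -0.16 -7.54] w 0.153 q [ 0.17 -0.05  2.06 -0.    1.13  1.5 ]
```

View pics/w4.png

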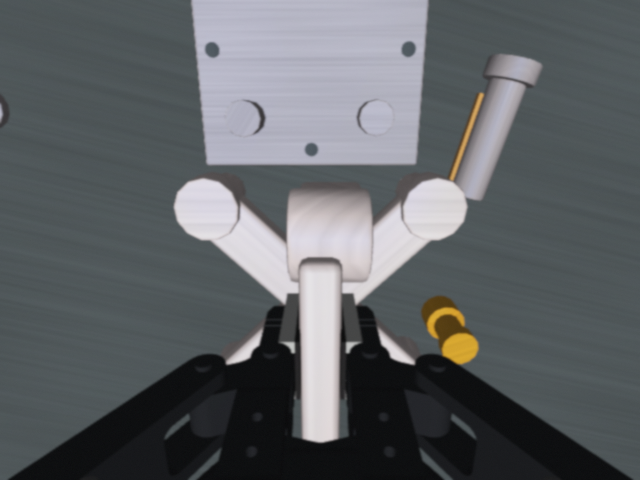

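Run:
```python
import cv2
a=cv2.imread("pics/w4.png")
cv2.imwrite("pics/w4z.png",cv2.resize(a[30:175,185:440],None,fx=3,fy=3,interpolation=cv2.INTER_CUBIC))
```

```text
(no output)
```

View pics/w4z.png

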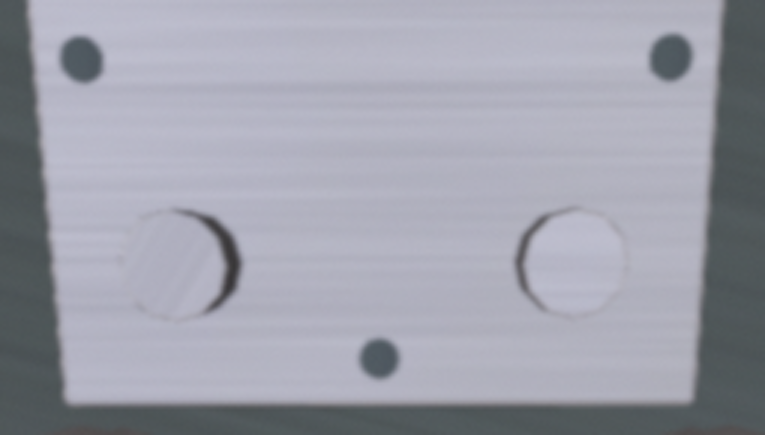

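Run:
```python
from h import *
m=dict(np.load("w4.npz")); f=lambda p:(185+(p[0]+.5)/3-.5,30+(p[1]+.5)/3-.5)
A=onz(m,*f((65,404)),.018);B=onz(m,*f((694,403)),.018)
print("corners",A,B,np.linalg.norm(A-B))
bl=onz(m,*f((174,264)),.045);br=onz(m,*f((575,262)),.040); print("buttons",bl,br,np.linalg.norm((bl-br)[:2]))
bl2=onz(m,*f((174,264)),.040);br2=onz(m,*f((575,262)),.045); print("if swapped",np.linalg.norm((bl2-br2)[:2]))
for n,p,q,o in(("edge",A,B,.08),("but",bl,br,.045)):
    d=(p-q)[:2];d/=np.linalg.norm(d); x=np.array([d[1],-d[0]]); print(n,"yaw",np.degrees(np.arctan2(x[1],x[0])),"centre",(p+q)[:2]/2+o*x)
h=[onz(m,*f(p),.018) for p in((81,59),(670,57),(379,358))]; d=(h[0]-h[1])[:2];d/=np.linalg.norm(d);x=np.array([d[1],-d[0]])
print("holes",np.degrees(np.arctan2(x[1],x[0])),(h[0]+h[1])/2,np.linalg.norm(h[0]-h[1]))
```

```text
corners [0.49118217 0.20078567 0.018     ] [0.53005863 0.04675122 0.018     ] 0.1588646892810232
buttons [0.53319464 0.17546539 0.045     ] [0.55522821 0.08880589 0.04      ] 0.08941670368168646
if swapped 0.0896725463099667
edge yaw 14.164949441180982 centre [0.58818802 0.14334559]
but yaw 14.26544527212204 centre [0.58782383 0.14322429]
holes 14.255833898213988 [0.58746584 0.14341545 0.018     ] 0.13612855707025112
```

Run:
```python
from h import *
delta([.592,.1435,.30],-75.8)
```

```text
shift cm [12.2  -0.54  4.56] turn [ 0.     0.    -0.003]
```

```bash
python3 -m jog '[[[1,1,0,0,0,0,0],[1,3,-0.2,0,0,0,0],[1,5.5,-0.4,0.5,0,0,0],[1,8,-0.5,1.5,0,0,0],[1,10.3,-0.54,2.8,0,0,-0.003],[1,11.8,-0.54,3.8,0,0,-0.003],[1,12.2,-0.54,4.5,0,0,-0.003],[1,12.2,-0.54,4.5,0,0,-0.003],[1,12.2,-0.54,4.5,0,0,-0.003]]]'
python3 - <<'E'
from h import *
s=st(); delta([.592,.1435,.257],-75.8)
im=bot.read_camera("wrist"); m=bot.camera_model("wrist")
np.savez("w5.npz",**m); cv2.imwrite("pics/w5.png",im[:,:,::-1])
im=bot.read_camera("scene"); cv2.imwrite("pics/s5.png",cv2.resize(im[130:310,260:480,::-1],None,fx=3.3,fy=3.3,interpolation=cv2.INTER_CUBIC))
E
```

```text
time: 7.78
tool_pos: [0.5912, 0.1441, 0.3009]
tcp_rot: [3.117, 0.39, -0.0]
wrist_force: [0.6, 0.7, -6.2]
width: 0.16
t 7.78 tcp [0.5912 0.1441 0.3009] z [-0. -0. -1.] yawy -75.7 F [ 0.6   0.68 -6.24] w 0.16 q [ 0.2   0.22  1.85 -0.    1.06  1.52]
shift cm [0.07 0.08 4.39] turn [0.    0.    0.001]
```

View pics/w5.png

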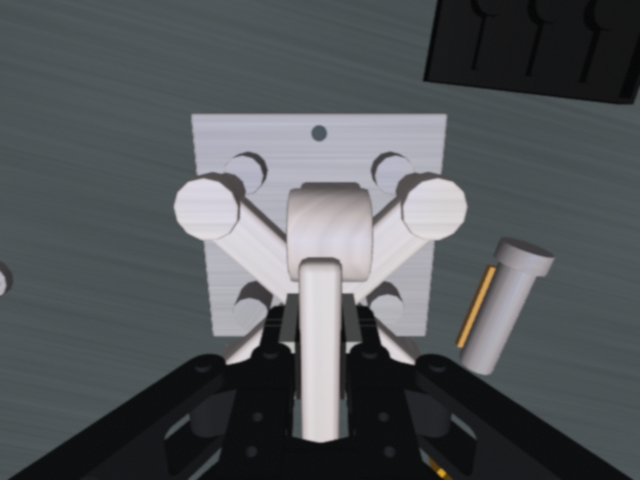

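View pics/s5.png

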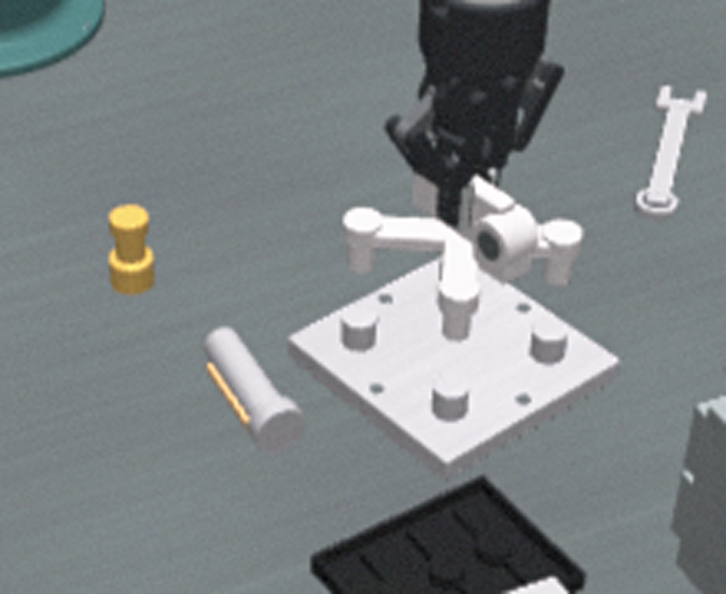

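Everything lines up. I'll compare the far buttons with the bracket's far tops in this same image.

Run:
```python
from h import *
a=cv2.imread("pics/w5.png"); cv2.imwrite("pics/w5z.png",cv2.resize(a[100:250,165:475],None,fx=2.5,fy=2.5,interpolation=cv2.INTER_CUBIC))
m=dict(np.load("w5.npz")); zc=.122
t=np.array([onz(m,*p,zc) for p in((207,209),(434,209))])
b=np.array([onz(m,*p,.04) for p in((246,173),(391,173))])
e=np.array([onz(m,*p,.018) for p in((192,114),(447,114))])
n=np.array([onz(m,*p,.018) for p in((213,336),(426,336))])
print(t,b,sep="\n"); print("offset",(t.mean(0)-b.mean(0))[:2], "plate ctr by edges",(e.mean(0)+n.mean(0))/2, "by buttons", b.mean(0)[:2]-.045*np.array([.969,.245]))
print("top ctr",t.mean(0)[:2]-.045*np.array([.969,.245]))
```

```text
[[0.62091683 0.19694108 0.122     ]
 [0.64292751 0.11044025 0.122     ]]
[[0.62183165 0.19656614 0.04      ]
 [0.6430169  0.1133064  0.04      ]]
offset [-0.0005021  -0.00124561] plate ctr by edges [0.58770755 0.14299389 0.018     ] by buttons [0.58881927 0.14391127]
top ctr [0.58831717 0.14266567]
```

View pics/w5z.png

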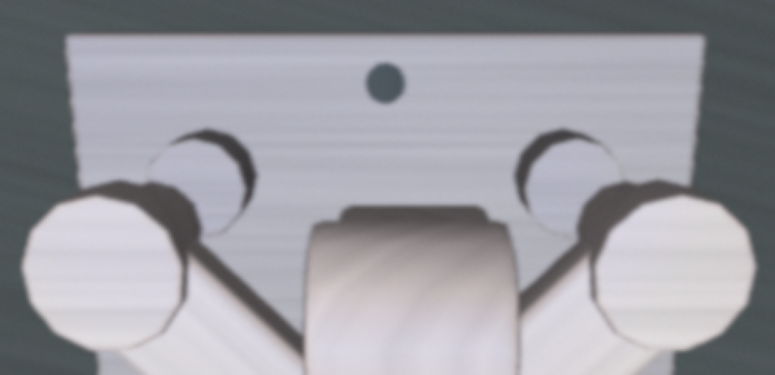

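Aligned to within about 1–2 mm. Lowering, with a slow end.

```bash
python3 -m jog '[[[1,0,0,0.5,0,0,0],[1,0,0,1.3,0,0,0],[1,0,0,2.2,0,0,0],[1,0,0,3,0,0,0],[1,0,0,3.5,0,0,0],[1,0,0,3.8,0,0,0],[1,0,0,3.9,0,0,0],[1,0,0,3.9,0,0,0]]]'
python3 - <<'E'
from h import *
s=st(); delta([.592,.1438,.257],-75.8)
E
```

```text
time: 8.88
tool_pos: [0.5918, 0.1443, 0.2619]
tcp_rot: [-3.117, -0.39, -0.001]
wrist_force: [-0.1, -0.4, -6.3]
width: 0.152
t 8.88 tcp [0.5918 0.1443 0.2619] z [ 0.  0. -1.] yawy -75.7 F [-0.08 -0.37 -6.3 ] w 0.152 q [0.2  0.27 1.88 0.   0.99 1.52]
shift cm [0.01 0.05 0.49] turn [-0.    -0.     0.001]
```

```bash
python3 -m jog '[[[1,0,0,0.1,0,0,0],[1,0,0,0.2,0,0,0],[1,0,0,0.3,0,0,0],[1,0,0,0.35,0,0,0],[1,0,0,0.35,0,0,0],[1,0,0,0.35,0,0,0]]]'
```

```text
time: 9.62
tool_pos: [0.5917, 0.1443, 0.2582]
tcp_rot: [-3.117, -0.39, -0.0]
wrist_force: [-0.8, 0.4, -6.9]
width: 0.155
```

```bash
python3 -m jog '[[[1,0,0,0.05,0,0,0],[1,0,0,0.1,0,0,0],[1,0,0,0.1,0,0,0],[1,0,0,0.1,0,0,0]]]'; python3 -m jog '[[[1,0,0,0.05,0,0,0],[1,0,0,0.05,0,0,0],[1,0,0,0.05,0,0,0]]]'
```

```text
time: 10.12
tool_pos: [0.5917, 0.1442, 0.2572]
tcp_rot: [3.117, 0.39, 0.0]
wrist_force: [-0.5, -0.2, -6.1]
width: 0.154
time: 10.5
tool_pos: [0.5918, 0.1442, 0.257]
tcp_rot: [-3.117, -0.39, -0.001]
wrist_force: [-0.5, -0.4, -3.3]
width: 0.153
```

Contact begins (−6.5 → −3.3 N at z 0.257, as predicted). A little more.

```bash
python3 -m jog '[[[1,0,0,0.03,0,0,0],[1,0,0,0.05,0,0,0],[1,0,0,0.05,0,0,0]]]'
python3 - <<'E'
from h import *
s=st(); print(s["torque"])
E
```

```text
time: 10.88
tool_pos: [0.5918, 0.1442, 0.257]
tcp_rot: [3.117, 0.39, 0.001]
wrist_force: [-2.7, -1.7, 3.5]
width: 0.157
t 10.88 tcp [0.5918 0.1442 0.257 ] z [ 0.001  0.    -1.   ] yawy -75.7 F [-2.66 -1.69  3.47] w 0.157 q [ 0.2   0.27  1.88 -0.    0.99  1.52]
[-0.14977609  0.79434591  0.0426197 ]
```

```bash
python3 -m jog '[[[0.85,0,0,0,0,0,0],[0.8,0,0,0,0,0,0],[0.7,0,0,0,0,0,0],[0.6,0,0,0,0,0,0],[0.45,0,0,0,0,0,0],[0.3,0,0,0,0,0,0],[0.3,0,0,0,0,0,0]]]' 20
python3 - <<'E'
from h import *
s=st()
im=bot.read_camera("wrist"); m=bot.camera_model("wrist")
np.savez("w6.npz",**m); cv2.imwrite("pics/w6.png",im[:,:,::-1])
im=bot.read_camera("scene"); cv2.imwrite("pics/s6.png",cv2.resize(im[130:310,260:480,::-1],None,fx=3.3,fy=3.3,interpolation=cv2.INTER_CUBIC))
E
```

```text
time: 11.75
tool_pos: [0.5916, 0.1442, 0.2562]
tcp_rot: [-3.117, -0.39, -0.0]
wrist_force: [-0.3, 0.0, 0.2]
width: 0.705
t 11.75 tcp [0.5916 0.1442 0.2562] z [ 0.  0. -1.] yawy -75.7 F [-0.34  0.02  0.21] w 0.705 q [ 0.2   0.27  1.89 -0.    0.98  1.52]
```

View pics/w6.png

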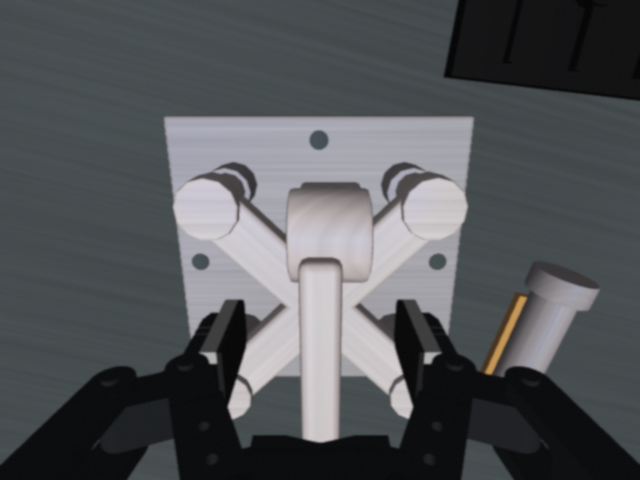

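View pics/s6.png

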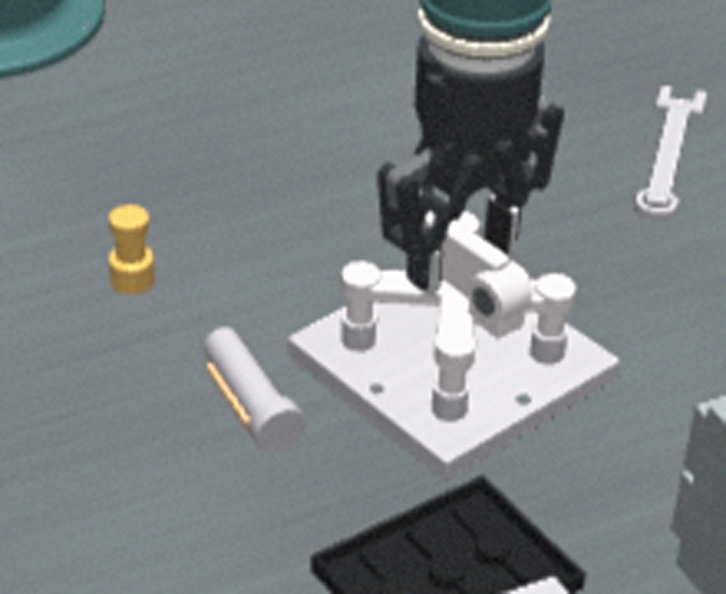

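The bracket is seated and free. All visible legs are on their buttons, and the short leg is on the near-left tall one. I'll retract straight up, then close and turn 90° so the finger spread runs along the rib.

```bash
python3 -m jog '[[[0.3,0,0,-0.5,0,0,0],[0.3,0,0,-1.5,0,0,0],[0.3,0,0,-3,0,0,0],[0.3,0,0,-5,0,0,0],[0.3,0,0,-7,0,0,0],[0.3,0,0,-9,0,0,0],[0.6,0,0,-9.5,0,0,0],[1,0,0,-9.5,0,0,0],[1,0,0,-9.5,0,0,0],[1,0,0,-9.5,0,0,0],[1,0,0,-9.5,0,0,0]]]'
python3 - <<'E'
from h import *
s=st()
im=bot.read_camera("wrist"); m=bot.camera_model("wrist")
np.savez("w7.npz",**m); cv2.imwrite("pics/w7.png",im[:,:,::-1])
delta([.5331,.1758,.31],14.2)
E
```

```text
time: 13.22
tool_pos: [0.5915, 0.1442, 0.3504]
tcp_rot: [3.117, 0.39, -0.002]
wrist_force: [-0.1, 0.2, 0.0]
width: -0.0
t 13.22 tcp [0.5915 0.1442 0.3504] z [-0.001 -0.    -1.   ] yawy -75.7 F [-0.09  0.16  0.03] w -0.0 q [0.2  0.18 1.81 0.   1.15 1.52]
shift cm [-4.88 -4.5   4.06] turn [-1.00e-03  1.00e-03 -1.57e+00]
```

View pics/w7.png

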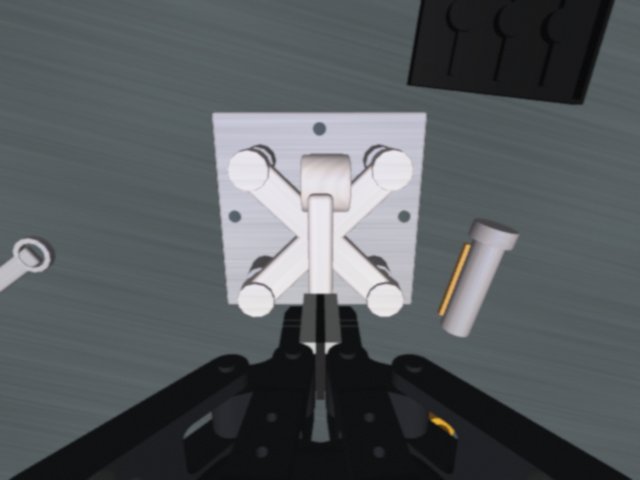

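The bracket is symmetric on the plate, with tops at (250,170), (391,170), (385,300) and (256,300). Locating the tops:

Run:
```python
from h import *
m=dict(np.load("w7.npz"))
P=np.array([onz(m,*p,.078) for p in((249.5,170),(391.5,170),(385,300),(256,300))]);print(P.round(4),P.mean(0).round(4))
for i in range(4):print(np.linalg.norm(P[i]-P[(i+1)%4]).round(4))
x=(P[0]+P[1]-P[2]-P[3])[:2];print(np.degrees(np.arctan2(x[1],x[0])))
e=np.array([onz(m,*p,.018) for p in((213,113),(426,113),(411,304),(228.5,304))]);print("plate",e.mean(0))
```

```text
[[0.6218 0.1965 0.078 ]
 [0.6435 0.1111 0.078 ]
 [0.5565 0.0882 0.078 ]
 [0.5344 0.1749 0.078 ]] [0.589  0.1427 0.078 ]
0.0881
0.09
0.0894
0.09
14.301708913648769
plate [0.58746366 0.14293158 0.018     ]
```

```bash
python3 -m jog '[[[1,-0.5,-0.5,0,0,0,-0.1],[1,-1,-1,0,0,0,-0.26],[1,-1.6,-1.5,0,0,0,-0.43],[1,-2.2,-2,0,0,0,-0.6],[1,-2.8,-2.5,0,0,0,-0.77],[1,-3.3,-3,0,0,0,-0.94],[1,-3.8,-3.5,0,0,0,-1.11],[1,-4.2,-4,0,0,0,-1.28],[1,-4.6,-4.3,1,0,0,-1.44],[1,-4.8,-4.45,2.5,0,0,-1.55],[1,-4.8,-4.45,4,0,0,-1.57],[1,-4.8,-4.45,4,0,0,-1.57]]]'
python3 - <<'E'
from h import *
s=st()
im=bot.read_camera("wrist"); cv2.imwrite("pics/w8.png",im[:,:,::-1])
delta([.534,.1755,.257],14.2)
E
```

```text
time: 14.78
tool_pos: [0.5335, 0.1753, 0.3094]
tcp_rot: [-1.93, -2.476, 0.004]
wrist_force: [-0.5, 0.2, 0.8]
width: 0.003
t 14.78 tcp [0.5335 0.1753 0.3094] z [-0.003 -0.001 -1.   ] yawy 14.1 F [-0.51  0.21  0.83] w 0.003 q [ 0.27  0.13  1.95 -0.    1.07  0.03]
shift cm [0.01 0.02 5.34] turn [-0.002  0.    -0.001]
```

View pics/w8.png

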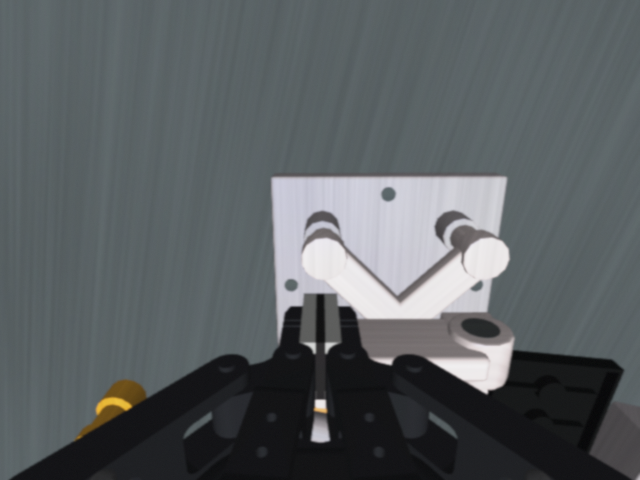

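The fingers (column 320) line up with the short top (323,257). Descending.

```bash
python3 -m jog '[[[1,0,0,1,0,0,0],[1,0,0,2.5,0,0,0],[1,0,0,4,0,0,0],[1,0,0,4.8,0,0,0],[1,0,0,5.2,0,0,0],[1,0,0,5.3,0,0,0],[1,0,0,5.3,0,0,0]]]'; python3 -m jog '[[[1,0,0,0.1,0,0,0],[1,0,0,0.2,0,0,0],[1,0,0,0.3,0,0,0],[1,0,0,0.3,0,0,0]]]'
```

```text
time: 15.7
tool_pos: [0.5344, 0.1756, 0.2586]
tcp_rot: [1.929, 2.479, 0.001]
wrist_force: [-1.1, -0.2, -0.7]
width: 0.003
time: 16.2
tool_pos: [0.5341, 0.1755, 0.2551]
tcp_rot: [-1.93, -2.479, 0.0]
wrist_force: [0.0, 0.5, -0.6]
width: 0.001
```

```bash
python3 -m jog '[[[1,0,0,0.05,0,0,0],[1,0,0,0.1,0,0,0],[1,0,0,0.1,0,0,0]]]'
```

```text
time: 16.58
tool_pos: [0.5341, 0.1755, 0.2541]
tcp_rot: [-1.93, -2.479, 0.0]
wrist_force: [0.5, -0.0, -0.2]
width: -0.001
```

```bash
python3 -m jog '[[[1,0,0,0.05,0,0,0],[1,0,0,0.1,0,0,0],[1,0,0,0.15,0,0,0],[1,0,0,0.15,0,0,0]]]'
```

```text
time: 17.08
tool_pos: [0.5341, 0.1755, 0.2526]
tcp_rot: [-1.93, -2.479, 0.0]
wrist_force: [0.5, -0.1, 0.7]
width: 0.002
```

```bash
python3 -m jog '[[[1,0,0,0.05,0,0,0],[1,0,0,0.1,0,0,0],[1,0,0,0.1,0,0,0]]]'
```

```text
time: 17.45
tool_pos: [0.5341, 0.1755, 0.2516]
tcp_rot: [-1.93, -2.479, 0.0]
wrist_force: [0.6, -0.1, -1.4]
width: -0.002
```

```bash
python3 -m jog '[[[1,0,0,0.05,0,0,0],[1,0,0,0.05,0,0,0],[1,0,0,0.05,0,0,0]]]'
```

```text
time: 17.82
tool_pos: [0.5342, 0.1756, 0.2515]
tcp_rot: [1.93, 2.479, 0.0]
wrist_force: [-1.0, -0.7, 4.0]
width: 0.003
```

```bash
python3 -m jog '[[[1,0,0,0.04,0,0,0],[1,0,0,0.04,0,0,0],[1,0,0,0.04,0,0,0]]]'
```

```text
time: 18.2
tool_pos: [0.5342, 0.1756, 0.2514]
tcp_rot: [1.93, 2.479, 0.0]
wrist_force: [-2.7, -1.2, 6.6]
width: 0.001
```

6.6 N and not giving (z held at 0.2515 → 0.2514). I'll hold briefly and look.

```bash
python3 -m jog '[[[1,0,0,0.01,0,0,0],[1,0,0,0.01,0,0,0],[1,0,0,0.01,0,0,0],[1,0,0,0.01,0,0,0]]]';python3 - <<'E'
from h import *
s=st()
im=bot.read_camera("wrist"); cv2.imwrite("pics/w9.png",im[:,:,::-1])
im=bot.read_camera("scene"); cv2.imwrite("pics/s9.png",cv2.resize(im[130:310,260:480,::-1],None,fx=3.3,fy=3.3,interpolation=cv2.INTER_CUBIC))
E
```

```text
time: 18.7
tool_pos: [0.5342, 0.1756, 0.2514]
tcp_rot: [1.93, 2.479, 0.0]
wrist_force: [-2.5, -1.1, 6.5]
width: 0.0
t 18.7 tcp [0.5342 0.1756 0.2514] z [ 0.  0. -1.] yawy 14.2 F [-2.53 -1.07  6.52] w 0.0 q [ 0.27  0.2   1.99 -0.    0.95  0.03]
```

View pics/s9.png

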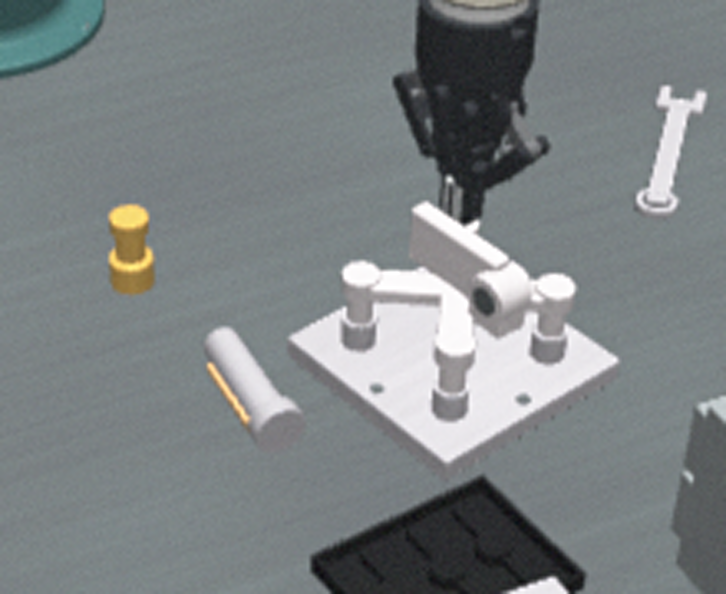

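View pics/w9.png

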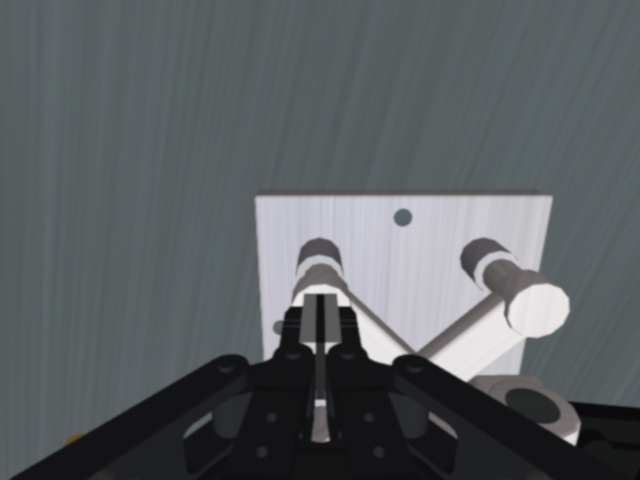

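Under load the leg/button pixels in the scene view, (358,330), (455,355) and (548,345), haven't changed, so there is no rocking. I'll lift and go over to the opposite top.

```bash
python3 -m jog '[[[1,0,0,-0.2,0,0,0],[1,0,0,-1,0,0,0],[1,0,0,-2.5,0,0,0],[1,0,0,-4.5,0,0,0],[1,0,0,-6.5,0,0,0],[1,0,0,-8,0,0,0],[1,0,0,-8,0,0,0]]]';python3 - <<'E'
from h import *
s=st(); delta([.6428,.1109,.3275],14.2); delta([.6428,.1109,.257],14.2)
E
```

```text
time: 19.68
tool_pos: [0.5349, 0.1758, 0.3328]
tcp_rot: [1.928, 2.477, 0.005]
wrist_force: [0.1, 0.7, 1.0]
width: -0.001
t 19.68 tcp [0.5349 0.1758 0.3328] z [ 0.004  0.001 -1.   ] yawy 14.2 F [0.08 0.68 1.04] w -0.001 q [ 0.27  0.11  1.92 -0.    1.1   0.03]
shift cm [-8.94  8.87  0.57] turn [ 0.004 -0.     0.   ]
shift cm [-8.94  8.84  7.62] turn [ 0.004 -0.     0.   ]
```

```bash
python3 -m jog '[[[1,-1,1,0,0,0,0],[1,-3,3,0,0,0,0],[1,-5.5,5.5,0,0,0,0],[1,-7.7,7.7,0,0,0,0],[1,-8.9,8.85,0,0,0,0],[1,-8.9,8.85,0,0,0,0],[1,-8.9,8.85,1.5,0,0,0],[1,-8.9,8.85,1.5,0,0,0]]]';python3 - <<'E'
from h import *
s=st(); delta([.6428,.1109,.257],14.2)
im=bot.read_camera("wrist"); cv2.imwrite("pics/w10.png",im[:,:,::-1])
im=bot.read_camera("scene"); cv2.imwrite("pics/s10.png",cv2.resize(im[130:310,260:480,::-1],None,fx=3.3,fy=3.3,interpolation=cv2.INTER_CUBIC))
E
```

```text
time: 20.68
tool_pos: [0.64, 0.1115, 0.3131]
tcp_rot: [-1.926, -2.477, 0.005]
wrist_force: [-0.6, -0.4, 0.3]
width: 0.003
t 20.68 tcp [0.64   0.1115 0.3131] z [-0.005 -0.    -1.   ] yawy 14.3 F [-0.62 -0.38  0.29] w 0.003 q [ 0.13  0.29  1.75  0.    1.11 -0.11]
shift cm [-0.13  0.28  5.61] turn [-0.005 -0.001  0.001]
```

View pics/s10.png

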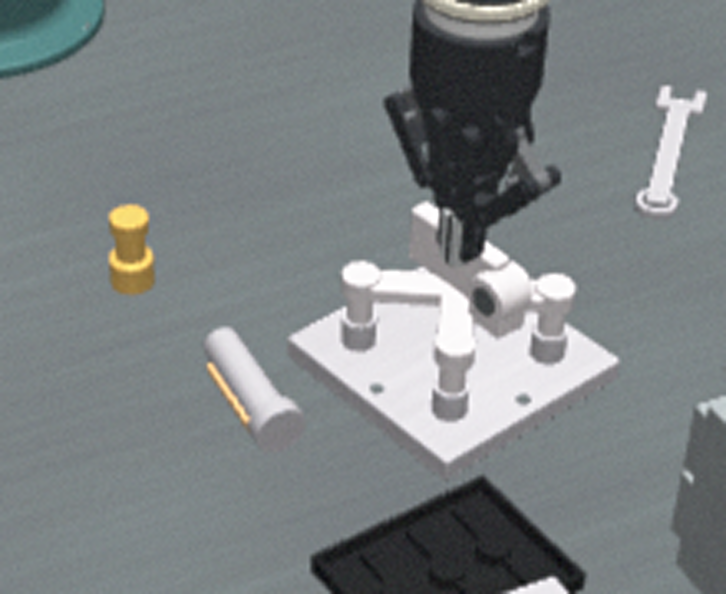

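```bash
python3 -m jog '[[[1,0,0,1,0,0,0],[1,0,0,2.5,0,0,0],[1,0,0,4,0,0,0],[1,0,0,4.8,0,0,0],[1,0,0,5.3,0,0,0],[1,0,0,5.5,0,0,0],[1,0,0,5.5,0,0,0],[1,0,0,5.5,0,0,0]]]';python3 - <<'E'
from h import *
s=st(); delta([.6428,.1109,.2517],14.2)
E
```

```text
time: 21.78
tool_pos: [0.6421, 0.111, 0.2613]
tcp_rot: [1.929, 2.479, 0.001]
wrist_force: [0.5, -0.3, 0.8]
width: 0.0
t 21.77 tcp [0.6421 0.111  0.2613] z [ 0.001  0.    -1.   ] yawy 14.2 F [ 0.52 -0.29  0.75] w 0.0 q [ 0.13  0.34  1.79  0.    1.02 -0.11]
shift cm [-0.03  0.07  0.96] turn [0.001 0.    0.   ]
```

```bash
python3 -m jog '[[[1,0,0,0.2,0,0,0],[1,0,0,0.4,0,0,0],[1,0,0,0.6,0,0,0],[1,0,0,0.7,0,0,0],[1,0,0,0.7,0,0,0],[1,0,0,0.7,0,0,0]]]'
```

```text
time: 22.52
tool_pos: [0.6418, 0.111, 0.2537]
tcp_rot: [1.93, 2.479, 0.0]
wrist_force: [-1.4, -0.0, 0.1]
width: -0.001
```

```bash
python3 -m jog '[[[1,0,0,0.05,0,0,0],[1,0,0,0.1,0,0,0],[1,0,0,0.1,0,0,0]]]'
```

```text
time: 22.9
tool_pos: [0.6418, 0.111, 0.2527]
tcp_rot: [-1.93, -2.479, 0.0]
wrist_force: [-0.2, 0.4, 0.1]
width: 0.005
```

```bash
python3 -m jog '[[[1,0,0,0.05,0,0,0],[1,0,0,0.05,0,0,0],[1,0,0,0.05,0,0,0]]]'
```

```text
time: 23.28
tool_pos: [0.6418, 0.111, 0.2522]
tcp_rot: [-1.93, -2.479, -0.0]
wrist_force: [-0.0, -0.2, -0.7]
width: 0.002
```

```bash
python3 -m jog '[[[1,0,0,0.05,0,0,0],[1,0,0,0.05,0,0,0],[1,0,0,0.05,0,0,0]]]'
```

```text
time: 23.65
tool_pos: [0.6418, 0.111, 0.2517]
tcp_rot: [-1.93, -2.479, -0.0]
wrist_force: [-0.7, 0.5, 0.6]
width: 0.001
```

```bash
python3 -m jog '[[[1,0,0,0.05,0,0,0],[1,0,0,0.05,0,0,0],[1,0,0,0.05,0,0,0]]]'
```

```text
time: 24.02
tool_pos: [0.6418, 0.111, 0.2515]
tcp_rot: [1.929, 2.479, 0.0]
wrist_force: [-1.7, -0.0, 2.4]
width: -0.0
```

```bash
python3 -m jog '[[[1,0,0,0.05,0,0,0],[1,0,0,0.06,0,0,0],[1,0,0,0.06,0,0,0],[1,0,0,0.06,0,0,0],[1,0,0,0.06,0,0,0]]]'
```

```text
time: 24.65
tool_pos: [0.6419, 0.111, 0.2514]
tcp_rot: [1.929, 2.479, 0.0]
wrist_force: [-2.2, -0.2, 4.8]
width: 0.001
```

```bash
python3 -m jog '[[[1,0,0,0.04,0,0,0],[1,0,0,0.04,0,0,0],[1,0,0,0.04,0,0,0],[1,0,0,0.04,0,0,0],[1,0,0,0.04,0,0,0]]]';python3 - <<'E'
from h import *
s=st()
im=bot.read_camera("scene"); cv2.imwrite("pics/s11.png",cv2.resize(im[130:310,260:480,::-1],None,fx=3.3,fy=3.3,interpolation=cv2.INTER_CUBIC))
E
```

```text
time: 25.28
tool_pos: [0.6419, 0.111, 0.2514]
tcp_rot: [1.929, 2.479, 0.0]
wrist_force: [-2.5, -1.2, 8.3]
width: -0.002
t 25.27 tcp [0.6419 0.111  0.2514] z [ 0.  0. -1.] yawy 14.2 F [-2.51 -1.2   8.29] w -0.002 q [ 0.13  0.35  1.79 -0.    1.   -0.11]
```

View pics/s11.png

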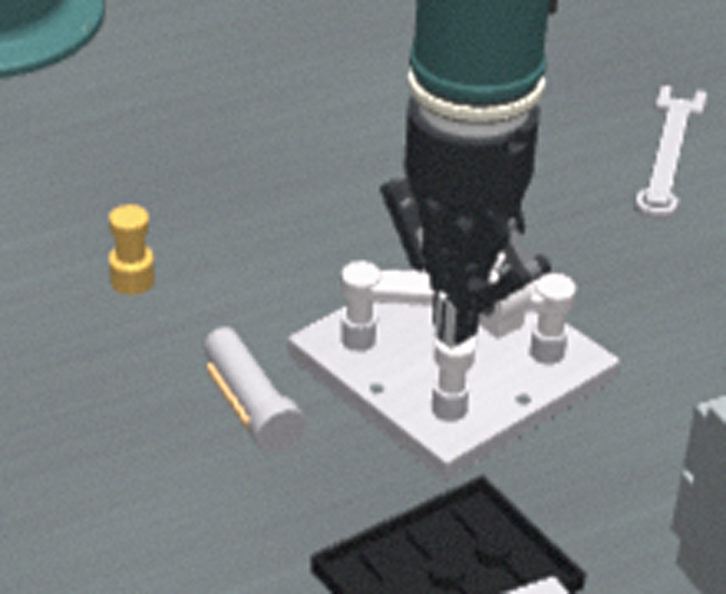

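8.3 N on the opposite top, with z constant and the legs unchanged in the image. Retracting.

```bash
python3 -m jog '[[[1,0,0,-0.2,0,0,0],[1,0,0,-1,0,0,0],[1,0,0,-3,0,0,0],[1,0,0,-5.5,0,0,0],[1,0,0,-8,0,0,0],[1,0,0,-10,0,0,0],[1,0,0,-12,0,0,0],[1,0,0,-13,0,0,0],[1,0,0,-13,0,0,0],[1,0,0,-13,0,0,0]]]';python3 - <<'E'
from h import *
s=st()
im=bot.read_camera("scene"); cv2.imwrite("pics/s12.png",cv2.resize(im[130:310,260:480,::-1],None,fx=3.3,fy=3.3,interpolation=cv2.INTER_CUBIC))
im=bot.read_camera("wrist"); cv2.imwrite("pics/w12.png",im[:,:,::-1])
E
```

```text
time: 26.58
tool_pos: [0.6415, 0.111, 0.379]
tcp_rot: [-1.929, -2.478, 0.002]
wrist_force: [-0.8, 0.3, -0.4]
width: -0.001
t 26.57 tcp [0.6415 0.111  0.379 ] z [-0.002 -0.    -1.   ] yawy 14.2 F [-0.77  0.34 -0.37] w -0.001 q [ 0.13  0.24  1.69 -0.    1.22 -0.11]
```

View pics/s12.png

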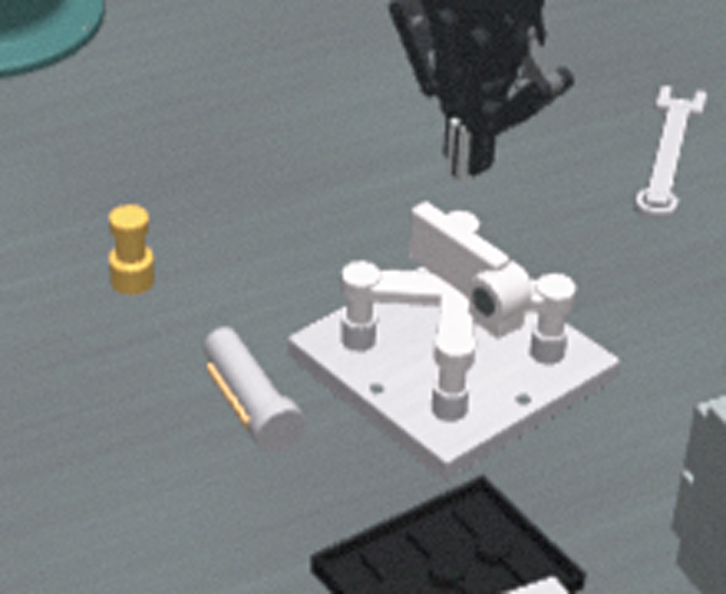

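The bracket stands seated and the arm is clear: legs on buttons at (358,325), (452,385) and (548,340), bystanders in place. Handing in.

```bash
python3 -c "
from workcell import bot
print(bot.finish_job())"
```

```text
the job is handed in; nothing more can be done
None
```

The bracket is on the rest plate with its short leg on the taller button, the near-left one at plate (-45, +45). I set it down, let go, and handed the job in at about 27 s of the 64 s allowed.

- **Position:** the wrist camera put its middle within about 2 mm of the plate's middle and in line with it within about 0.2°.
- **Rocking:** I pressed the short top with about 6.5 N and then the opposite top with about 8.3 N. Both met the fingers at the same TCP height (0.2515 m), the tool did not sink as the force rose, and the legs did not move in the scene picture.
- **End state:** the last scene picture shows the bracket free with the arm clear above it. The pillar, coupling and spanner are where they were, as is the nearer cover. I did not look again at the can or the other cover, but the arm touched neither.

Two checks were weaker or disagreed. The top and wrist cameras differed by about 2 mm on the bracket and plate positions, within calibration. The tall button was clear in the scene view, but my distance check from the wrist view could not tell it apart. The level seating and equal press heights support the choice.

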